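# Empty the slide processor's catch tray and show the slide's label end to the reader

### The arm

A 6-joint arm with a two-finger parallel gripper is mounted at the origin on the work surface. World frame = base frame: x ahead of the robot, y to its left, z up, the work surface at z = 0. Lengths are in m, angles in rad, forces in N, time in s.
With the tool pointing down it reaches from about 0.35 to 0.85 m from the base axis. Payload 8.1 kg.
Tool frame: the origin (TCP) lies midway between the tips of the shut fingers; the grasp point (between the pads) lies 19 mm behind it; z points along the fingers, y is the line along which they close (so a half turn about z gives the same grasp; the last joint's range is limited). The gripper opens to 93 mm and grips with 3 to 60 N. Pads are 15 mm wide; open, the fingers measure 128 mm over their backs; the gripper's body (75 mm by 188 mm) begins 65 mm behind the grasp point.
Start: joints at [-1.375, 0.13, 1.488, -0, 1.523, -0.085], TCP at [0.166, -0.576, 0.186] pointing down, gripper open.
Joint ranges: [-2.96, 2.96], [-0.89, 2.26], [0.02, 2.5], [-1.34, 4.48], [0, 2.73], [-2.66, 2.66]. Speed limits (rad/s): [2.39, 2.39, 2.79, 3.14, 3.14, 3.14].

### API

Orientations are given as a rotation vector (axis times angle).
In Python, from plant import read_state, read_camera, camera_model, close_job gives the robot as it stands. The module is installed in compiled form; this text tells all that it offers.
- The arm moves only by the tool carry_out, never from a script. Its argument "moves" is a list of rows, each an object of numbers: "jaw": the finger opening in m, from 0 to 0.093; "dx", "dy", "dz": the shift along the tool's x, y, z in m; "yaw": the turn about the tool's z in rad. In form: [{"jaw": .., "dx": .., "dy": .., "dz": .., "yaw": ..}, ...]. A call has 1 to 8 rows; each row shifts and turns the commanded pose from where the row before left it, along the tool's axes as they then stand; what a row does not reach is not made up. A row lasts 1/8 s, in which the tool goes at most 62.5 mm and 10.7 degrees, less where a joint would pass 70% of its speed; a pose out of reach is approached as far as the arm can. A call is refused whole if a number of a shift passes 0.0625 or a number of a turn 0.188, either way. A call with a gripper value outside its range is refused whole. The fingers move at their own pace and stop on an object; "grip_force" is the grip in N (left out, the last holds). Time passes only in rows, so rows that do not move let the fingers close. It gives the time, the measured TCP pose, the force, the opening and the grip force at its end, in the units of the state.
- read_state(): the state, without advancing time (a new reading comes with each control period).
- read_camera(name): name is "side" or "top"; returns the picture (400x640x3 uint8, red, green, blue); there is no depth.
- camera_model(name): a dict with "camera_matrix" (3x3 intrinsics, pixels), "k1" (the pictures are not rectified: a ray, as slopes to the right and down, at radius r is drawn at 1 + k1 r^2 times it, then the intrinsics apply), "view" (4x4, takes a point from world to camera coordinates). Camera axes: x right, y up, looking along -z (the intrinsics and any distortion apply to the point x, -y, -z); pixel columns grow to the right and rows downward; lengths in m; the calibration is good to about 2 mm. A picture is of the moment at which its call begins. camera_model takes no time and is no camera call.
- close_job(): hands the job in; it is judged then, once.
The state is a dict: "t": time; "q": joint angles; "dq": joint speeds; "joint_torque": joint torques, N m; "tool_pos": TCP position; "orientation": TCP orientation; "force": force on the tool from outside, world axes, zero at the start; "wrist_torque": the same for the moment, N m; "opening": finger opening in m; "gripper_force": force on a finger pad.
Only numpy, scipy, OpenCV 4.12 (cv2) and the standard library are available. Lean on these libraries where they do the work, as an engineer would, in place of code of your own. Each camera call takes 0.05 s, during which the arm holds its last target. There are 200 camera calls.

### The job

Empty the slide processor's catch tray: first put both yellow cassettes into the blue tote, then pick up the slide, find its frosted label end by the small notch in one corner (both ends are white, but only the frosted end is notched) and present it to the label reader: label side up and level, the frosted end pointing at the reader's amber window and held about 5 cm above the white square on the reader's pad. Finish while still holding the slide there in the gripper, without touching the reader, and leave the tube rack, dish lid, bottle and jar where they stand.

Things in the scene. Friction and masses are not known exactly. Their poses are not given: they have to be found in the camera images.
- processor: Fixed slide processor: open catch tray, steel chute, white housing. Origin on the bench under the tray's centre, y towards the housing. Tray 170 (x) by 310 (y) mm, black floor 3 mm above the bench, steel walls 5 mm thick, 14 mm high. Chute rises from the tray's +y wall to 70 mm high at the housing, which begins at y = +255 mm and is 360 mm wide, 215 mm high.
- slide: Thick glass slide 76 (x) by 26 (y) by 8 (z) mm, 30 g, label side up on the tray floor, turned any way. Pale green middle with a pink spot, both ends white; the frosted label end is the one with a square notch, 8 by 8 mm, in a corner. Origin: centre of the underside; +x points to the frosted end, the notch is in the +x +y corner, +z is the label side.
- slide_frost (a point): Centre of the slide's frosted label end: 28 mm from the slide's centre towards the notched end, half way through the thickness.
- slide_clear (a point): Centre of the slide's other end, without notch: 28 mm from the slide's centre the other way.
- cassette_a: Closed yellow sample cassette with orange bars on top, 40 (x) by 28 (y) by 10 (z) mm, 30 g, lying flat on the tray floor. Origin: centre of the underside.
- cassette_b: Second yellow cassette, the same as cassette_a.
- tote: Fixed blue open-topped tote, 130 by 130 mm outside, 45 mm high, walls 4 mm, floor 4 mm or thinner. Origin: centre of the underside.
- reader: Fixed label reader: black pad 100 by 100 mm, 8 mm thick, with a white square outline (43 mm) at its centre; beyond it a grey housing 100 mm wide, 65 mm high, from x = +50 to +140 mm, with an amber window facing the pad. Origin: on the bench under the pad's centre; x points from the pad to the housing.
- read_spot (a point): Point 50 mm above the centre of the white square on the reader's pad (58 mm above the bench), where the frosted end is to be held.
- tube_rack: Bystander: grey tube rack, 100 by 170 by 35 mm, origin under its centre.
- dish_lid: Bystander: yellow round dish lid, diameter 92 mm, 11 mm high, origin under its centre.
- amber_bottle: Bystander: amber bottle with yellow cap, diameter 52 mm, 110 mm high, origin under its centre.
- jar: Bystander: clear jar with yellow lid, diameter 64 mm, 85 mm high, origin under its centre.
Mind the look-alikes: they are no part of the job. There is more than one size of the reader; the job needs the middle-sized.

How it is judged:
On the way:
1. both cassettes lie in the tote, let go (x of cassette_a in the frame of tote between -0.062 and 0.062 m and y of cassette_a in the frame of tote between -0.062 and 0.062 m and z of cassette_a in the frame of tote between 0 and 0.032 m and contact force between the fingers and cassette_a below 0.1 N and linear speed of each of cassette_a, cassette_b below 0.05 m/s and x of cassette_b in the frame of tote between -0.062 and 0.062 m and y of cassette_b in the frame of tote between -0.062 and 0.062 m and z of cassette_b in the frame of tote between 0 and 0.032 m and contact force between the fingers and cassette_b below 0.1 N), for 0.2 s.
At the end, for the whole second after the job is handed in: Both cassettes rest in the tote, let go. The gripper holds the slide still, off the reader: frosted end within 20 mm of the square's centre sideways and 30 to 75 mm above the pad, other end away from the window, length within 0.35 rad of the reader's axis, label up within 0.26 rad (all of step 1 and horizontal distance between slide_frost and read_spot below 0.02 m and z of slide_frost in the frame of read_spot between -0.02 and 0.025 m and x of slide_clear in the frame of read_spot below -0.02 m and angle between the x axis of slide and the x axis of reader, either way round below 0.35 rad and angle between slide's own z axis and vertical below 0.26 rad and contact force between the fingers and slide above 1 N and contact force between each of slide, the arm, the fingers and reader below 0.1 N and linear speed of slide below 0.03 m/s); the arm keeps its last pose, push and grip.
It fails at once if a bystander (tube rack, dish lid, bottle, jar) is moved by more than 30 mm (distance of any of tube_rack, dish_lid, amber_bottle, jar from where it was at the start of the episode above 0.03 m).
It also fails if it takes over 72 s, if anything falls off the work surface, if the arm or the gripper's body presses on something with over 40 N, if the wrist force passes 120 N, or if a joint passes its speed limit or range.

## Working session

There is one attempt and no reset: what is moved stays moved. The work goes in short steps, Python scripts to look and compute and a tool call to move; the robot and the scene stay as the last step left them, time stands still between calls to the robot, and variables do not carry over. Pictures are saved under pics/ and viewed, at most 10 in all, crops included, and the job is handed in when it is done.

Besides the shell and the picture viewer there is one more tool, called as name(argument=value, ...), one argument or row to a line, values as JSON. carry_out: Moves the arm, as the interface text tells. Its arguments: {"type":"object","properties":{"moves":{"type":"array","items":{"type":"object","properties":{"jaw":{"type":"number"},"dx":{"type":"number"},"dy":{"type":"number"},"dz":{"type":"number"},"yaw":{"type":"number"}}}},"grip_force":{"type":"number"}},"required":["moves"]}

```bash
mkdir -p pics; cat > h.py <<'E'
import numpy as np,cv2
from plant import *
def ray(name,u,v):
    m=camera_model(name);K=np.array(m["camera_matrix"]);V=np.array(m["view"]);k=m["k1"]
    d=np.array([(u-K[0,2])/K[0,0],(v-K[1,2])/K[1,1]]);s=d.copy()
    for _ in range(30): s=d/(1+k*(s@s))
    c=-V[:3,:3].T@V[:3,3]
    return c,V[:3,:3].T@np.array([s[0],-s[1],-1])
def onz(name,u,v,z):
    c,r=ray(name,u,v); return c+r*(z-c[2])/r[2]
def proj(name,p):
    m=camera_model(name);K=np.array(m["camera_matrix"]);V=np.array(m["view"])
    q=V[:3,:3]@np.array(p)+V[:3,3];s=np.array([q[0],-q[1]])/-q[2];s=s*(1+m["k1"]*(s@s))
    return K[0,0]*s[0]+K[0,2],K[1,1]*s[1]+K[1,2]
def snap(name,f):
    im=read_camera(name);cv2.imwrite(f"pics/{f}.png",im[:,:,::-1]);return im
E
python3 - <<'E'
from h import *
snap("top","t0");snap("side","s0")
for n in("top","side"):print(n,ray(n,320,200))
s=read_state();print(s["tool_pos"],s["orientation"],s["opening"])
E
```

```text
top (array([ 0.32137399, -0.16801997,  1.31603905]), array([ 0.16928901,  0.02071849, -0.98554507]))
side (array([ 0.39683899, -1.40125908,  1.12172457]), array([ 0.08203269,  0.76748385, -0.63580411]))
[ 0.1661815  -0.57594499  0.1846228 ] [-3.10908194e+00 -4.39404311e-01  1.40163530e-04] 0.09301157128714664
```

View pics/t0.png

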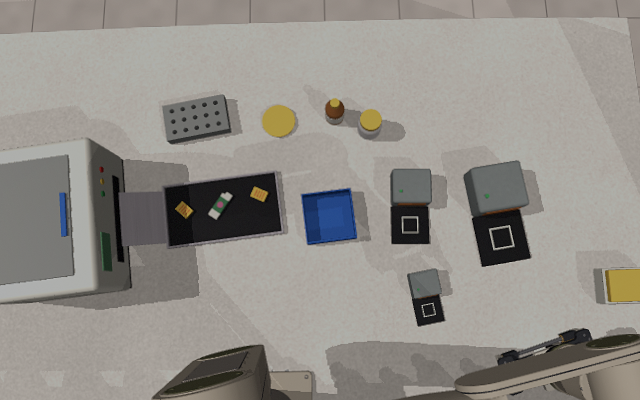

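View pics/s0.png

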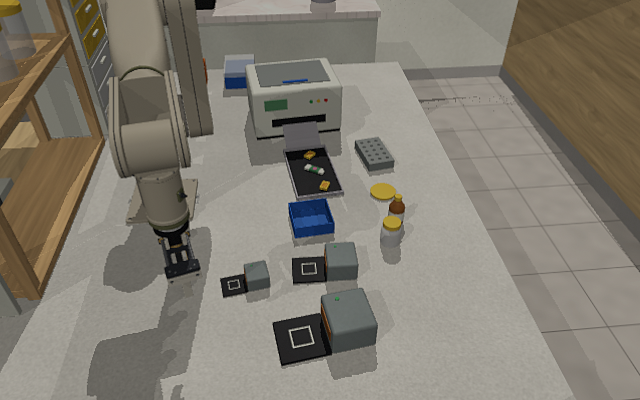

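The top view shows the tray with cassettes at (184,210) and (259,194), the slide at (220,206), and the tote at (329,216). There are three readers: small pad (428,311), middle (410,225) and large (501,238). The middle one fits if its pad measures 100 mm. I'll check that by measuring.

```bash
cat > m.py <<'E'
from h import *
im=cv2.imread("pics/t0.png");hsv=cv2.cvtColor(im,cv2.COLOR_BGR2HSV)
def blobs(mask,box,z,tag,amin=20):
    x0,y0,x1,y1=box;m=np.zeros(mask.shape,np.uint8);m[y0:y1,x0:x1]=mask[y0:y1,x0:x1]
    for c in cv2.findContours(m,cv2.RETR_EXTERNAL,cv2.CHAIN_APPROX_NONE)[0]:
        if cv2.contourArea(c)<amin: continue
        w=np.array([onz("top",*p,z)[:2] for p in c[:,0].astype(float)])
        r=cv2.minAreaRect((w*1000).astype(np.float32))
        M=cv2.moments(c);px=(M["m10"]/M["m00"],M["m01"]/M["m00"])
        print(tag,np.round(px,1),"ctr",np.round(onz("top",*px,z),4),"rect",np.round(r[0],1),np.round(r[1],1),round(r[2],1))
tray=(165,172,283,246)
blobs(cv2.inRange(hsv,(8,110,110),(35,255,255)),tray,.013,"cas")
blobs(cv2.inRange(hsv,(0,0,90),(180,255,255)),(200,188,240,225),.011,"slide")
blobs(cv2.inRange(hsv,(100,100,40),(125,255,255)),(295,180,365,250),.045,"tote",500)
blk=cv2.inRange(hsv,(0,0,0),(180,255,45))
for b,n in(((385,200,440,250),"mid"),((465,200,540,275),"big"),((405,290,450,330),"small")):
    blobs(blk,b,.008,n,200)
    blobs(cv2.inRange(hsv,(0,0,130),(180,60,255)),(b[0]+13,b[1]+10,b[2]-13,b[3]-10) if n!="small" else (419,301,439,320),.008,n+"_sq",40)
a=cv2.resize(im[185:230,165:285],None,fx=5,fy=5,interpolation=cv2.INTER_CUBIC)
b=cv2.resize(im[160:250,380:540],(600,337),interpolation=cv2.INTER_CUBIC)
cv2.imwrite("pics/c0.png",np.vstack([a,b]))
E
python3 m.py
```

```text
cas [184.  209.5] ctr [0.5287 0.2206 0.013 ] rect [529.5 221.3] [38.9 27.8] 45.1
cas [258.5 193.6] ctr [0.5665 0.0221 0.013 ] rect [566.6  22.3] [40.1 29. ] 64.5
slide [219.5 204.9] ctr [0.5392 0.1265 0.011 ] rect [540.3 125.7] [28.  77.5] 55.8
tote [328.7 215.9] ctr [ 0.4977 -0.1627  0.045 ] rect [ 498.4 -162.6] [130.8 128.3] 5.8
mid [409.8 224.1] ctr [ 0.4756 -0.3755  0.008 ] rect [ 476.3 -375.4] [ 97.4 100.8] 88.5
big [500.5 237.3] ctr [ 0.4344 -0.6134  0.008 ] rect [ 435.4 -613.7] [133.3 130.1] 8.2
big_sq [517.5 262.5] ctr [ 0.3672 -0.6534  0.008 ] rect [ 364. -640.] [12.7 76. ] 8.0
big_sq [501.2 237.1] ctr [ 0.4349 -0.6154  0.008 ] rect [ 434.6 -615.6] [57.1 57.1] 8.4
big_sq [524.3 217.7] ctr [ 0.4848 -0.6816  0.008 ] rect [ 473.8 -678.5] [13.5 64.2] 84.9
small [427.9 309.9] ctr [ 0.2528 -0.4113  0.008 ] rect [ 254.4 -411.4] [69.5 70.4] 9.3
```

View pics/c0.png

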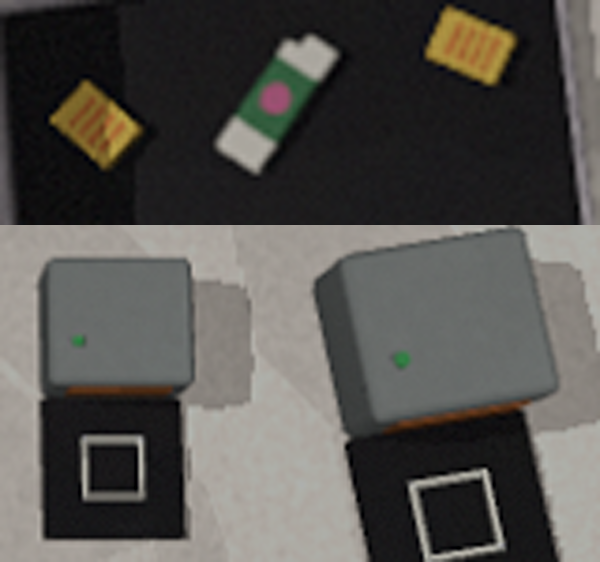

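Measured sizes agree: cassettes about 40x29, slide 77.5x28, tote 130, and middle reader pad 97x101, so I'm taking the middle reader at (410,225). In the crop the slide's notch is on the upper-right end (crop 285,45), so frost points along about -34° in world. Cassette B is first.

carry_out(
  moves=[
    {"jaw":0.06,"dx":0.0423,"dy":-0.0357},
    {"dx":0.0423,"dy":-0.0357},
    {"dx":0.0423,"dy":-0.0357},
    {"dx":0.0423,"dy":-0.0357},
    {"dx":0.0423,"dy":-0.0357},
    {"dx":0.0423,"dy":-0.0357},
    {"dx":0.0423,"dy":-0.0357},
    {"dx":0.0423,"dy":-0.0357},
  ],
  grip_force=15,
)

```text
invalid input at $.moves[0]: expected keys jaw, dx, dy, dz, yaw
```

carry_out(
  moves=[
    {"dx":0.0423,"dy":-0.0357},
    {"dx":0.0423,"dy":-0.0357},
    {"dx":0.0423,"dy":-0.0357},
    {"dx":0.0423,"dy":-0.0357},
    {"dx":0.0423,"dy":-0.0357},
    {"yaw":-0.17},
    {"yaw":-0.17},
    {"yaw":-0.17},
  ],
)

```text
invalid input at $.moves[0]: expected keys jaw, dx, dy, dz, yaw
```

carry_out(
  moves=[
    {"yaw":-0.17},
    {"yaw":-0.165},
    {"dz":0.04},
    {"dz":0.04},
    {"dz":0.02},
    {},
  ],
)

```text
invalid input at $.moves[0]: expected keys jaw, dx, dy, dz, yaw
```

```bash
cat >> h.py <<'E'
def to(x,y,z,psi):
    s=read_state();p=np.array(s["tool_pos"]);R=cv2.Rodrigues(np.array(s["orientation"],float))[0]
    cur=np.degrees(np.arctan2(R[1,0],R[0,0]))
    print("t",round(s["t"],2),"pos",p.round(4),"psi",cur.round(2),"tilt",R[:,2].round(3),"open",round(s["opening"],4),"q6",round(s["q"][5],2),"F",np.round(s["force"],1),round(s["gripper_force"],1))
    print("tool shift",(R.T@(np.array([x,y,z])-p)).round(4),"yaw",round(-np.radians((psi-cur+180)%360-180),3))
E
python3 -c "
from h import *
to(.5665,.022,.006,64.5)"
```

```text
t 0.1 pos [ 0.1662 -0.5759  0.1846] psi 16.09 tilt [-0.     0.002 -1.   ] open 0.093 q6 -0.09 F [ 0.7 -0.6  0.1] 0.0
tool shift [ 0.5503 -0.4633  0.1794] yaw -0.845
```

All keys are required.

carry_out(
  moves=[
    {"jaw":0.06,"dx":0.0423,"dy":-0.0357,"dz":0,"yaw":0},
    {"jaw":0.06,"dx":0.0423,"dy":-0.0357,"dz":0,"yaw":0},
    {"jaw":0.06,"dx":0.0423,"dy":-0.0357,"dz":0,"yaw":0},
    {"jaw":0.06,"dx":0.0423,"dy":-0.0357,"dz":0,"yaw":0},
    {"jaw":0.06,"dx":0.0423,"dy":-0.0357,"dz":0,"yaw":0},
    {"jaw":0.06,"dx":0.0423,"dy":-0.0357,"dz":0,"yaw":0},
    {"jaw":0.06,"dx":0.0423,"dy":-0.0357,"dz":0,"yaw":0},
    {"jaw":0.06,"dx":0.0423,"dy":-0.0357,"dz":0,"yaw":0},
  ],
  grip_force=15,
)

```text
t: 1.1
tool_pos: [0.4128, -0.2066, 0.1853]
orientation: [-3.111, -0.439, 0.0]
force: [2.0, -1.5, 0.1]
opening: 0.0598
gripper_force: 0.0
```

carry_out(
  moves=[
    {"jaw":0.06,"dx":0.0423,"dy":-0.0357,"dz":0,"yaw":0},
    {"jaw":0.06,"dx":0.0423,"dy":-0.0357,"dz":0,"yaw":0},
    {"jaw":0.06,"dx":0.0423,"dy":-0.0357,"dz":0,"yaw":0},
    {"jaw":0.06,"dx":0.0423,"dy":-0.0357,"dz":0,"yaw":0},
    {"jaw":0.06,"dx":0.0423,"dy":-0.0357,"dz":0,"yaw":0},
    {"jaw":0.06,"dx":0,"dy":0,"dz":0,"yaw":-0.17},
    {"jaw":0.06,"dx":0,"dy":0,"dz":0,"yaw":-0.17},
    {"jaw":0.06,"dx":0,"dy":0,"dz":0,"yaw":-0.17},
  ],
)

```text
t: 2.1
tool_pos: [0.5657, 0.0222, 0.1848]
orientation: [-2.895, -1.219, 0.002]
force: [0.1, 0.5, 0.2]
opening: 0.0603
gripper_force: 0.0
```

carry_out(
  moves=[
    {"jaw":0.06,"dx":0,"dy":0,"dz":0,"yaw":-0.17},
    {"jaw":0.06,"dx":0,"dy":0,"dz":0,"yaw":-0.165},
    {"jaw":0.06,"dx":0,"dy":0,"dz":0.04,"yaw":0},
    {"jaw":0.06,"dx":0,"dy":0,"dz":0.04,"yaw":0},
    {"jaw":0.06,"dx":0,"dy":0,"dz":0.02,"yaw":0},
    {"jaw":0.06,"dx":0,"dy":0,"dz":0,"yaw":0},
  ],
)

```text
t: 2.85
tool_pos: [0.5646, 0.0219, 0.0838]
orientation: [-2.655, -1.675, 0.005]
force: [-0.2, -0.6, 0.8]
opening: 0.0606
gripper_force: 0.0
```

```bash
python3 -c "
from h import *
to(.5665,.022,.006,64.5)"
```

```text
t 2.85 pos [0.5646 0.0219 0.0838] psi 64.51 tilt [-0.004  0.    -1.   ] open 0.0606 q6 0.39 F [-0.2 -0.6  0.8] 0.0
tool shift [0.001  0.002  0.0778] yaw 0.0
```

carry_out(
  moves=[
    {"jaw":0.06,"dx":0.001,"dy":0.002,"dz":0.04,"yaw":0},
    {"jaw":0.06,"dx":0,"dy":0,"dz":0.025,"yaw":0},
    {"jaw":0.06,"dx":0,"dy":0,"dz":0.012,"yaw":0},
    {"jaw":0.06,"dx":0,"dy":0,"dz":0,"yaw":0},
    {"jaw":0.015,"dx":0,"dy":0,"dz":0,"yaw":0},
    {"jaw":0.015,"dx":0,"dy":0,"dz":0,"yaw":0},
    {"jaw":0.015,"dx":0,"dy":0,"dz":0,"yaw":0},
    {"jaw":0.015,"dx":0,"dy":0,"dz":0,"yaw":0},
  ],
  grip_force=15,
)

```text
t: 3.85
tool_pos: [0.5685, 0.0219, 0.0089]
orientation: [2.657, 1.676, 0.001]
force: [-0.2, -0.2, 0.3]
opening: 0.025
gripper_force: 0.0
```

carry_out(
  moves=[
    {"jaw":0.015,"dx":0,"dy":0,"dz":-0.02,"yaw":0},
    {"jaw":0.015,"dx":0,"dy":0,"dz":-0.04,"yaw":0},
    {"jaw":0.015,"dx":0,"dy":0,"dz":-0.04,"yaw":0},
    {"jaw":0.015,"dx":0,"dy":0,"dz":0,"yaw":0},
  ],
)

```text
t: 4.35
tool_pos: [0.5719, 0.0217, 0.1147]
orientation: [2.652, 1.674, 0.012]
force: [1.1, -0.2, -0.0]
opening: 0.0152
gripper_force: 0.0
```

```bash
python3 -c "
from h import *
to(.498,-.142,.095,64.5)"
```

```text
t 4.35 pos [0.5719 0.0217 0.1147] psi 64.51 tilt [ 0.009 -0.    -1.   ] open 0.0152 q6 0.39 F [ 1.1 -0.2 -0. ] 0.0
tool shift [-0.1797  0.0036  0.0191] yaw 0.0
```

The gripper closed on nothing. I'll look at what happened.

```bash
python3 - <<'E'
from h import *
a=snap("top","t1");b=snap("side","s1")
A=cv2.resize(a[165:255,150:290],None,fx=4,fy=4);B=cv2.resize(b[135:240,265:385],None,fx=3,fy=3)
o=np.zeros((A.shape[0]+10,800,3),np.uint8)
A=cv2.resize(A,(448,288));B=cv2.resize(B,(343,300))
o=np.zeros((300,800,3),np.uint8);o[:288,:448]=A;o[:,452:795]=B
cv2.imwrite("pics/c1.png",o[:,:,::-1])
E
```

```text
(no output)
```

View pics/c1.png

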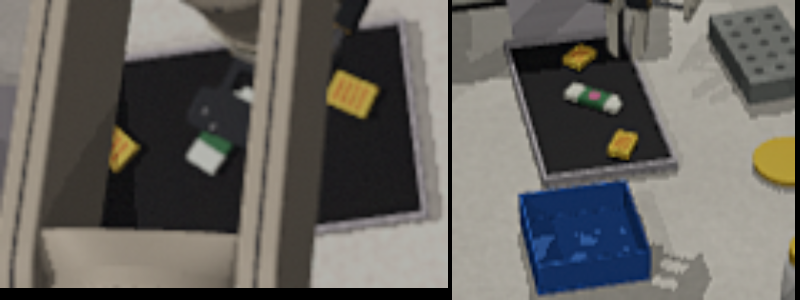

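```bash
python3 - <<'E'
from h import *
for n in("top","side"):
    print(n,camera_model(n)["k1"],np.array(camera_model(n)["camera_matrix"])[:2].tolist())
    for p in [(0,0,0),(.166,-.576,.185),(.572,.0217,.115),(.572,.0217,.2),(.5665,.022,.013),(.529,.221,.013),(.54,.126,.011),(.475,-.3755,.008)]: print(p,np.round(proj(n,p),1))
for n,z,u,v in(("side",.013,323,185.5),("side",.011,314,169.5),("side",.008,308,269)):print(onz(n,u,v,z))
E
```

```text
top -0.05649645352653331 [[500.179943822325, 0.0, 329.78985240276455], [0.0, 500.179943822325, 201.0017596716075]]
(0, 0, 0) [268.9 415.8]
(0.166, -0.576, 0.185) [519.1 351.3]
(0.572, 0.0217, 0.115) [252.7 183.9]
(0.572, 0.0217, 0.2) [246.8 176.4]
(0.5665, 0.022, 0.013) [258.6 193.6]
(0.529, 0.221, 0.013) [183.8 209.4]
(0.54, 0.126, 0.011) [219.6 204.6]
(0.475, -0.3755, 0.008) [409.8 224.4]
side 0.013588052465141344 [[503.28029996683983, 0.0, 321.39179640133955], [0.0, 503.28029996683983, 200.10698963434535]]
(0, 0, 0) [163.9 201.5]
(0.166, -0.576, 0.185) [187.5 290. ]
(0.572, 0.0217, 0.115) [326.7 161.3]
(0.572, 0.0217, 0.2) [327.  140.5]
(0.5665, 0.022, 0.013) [324.9 184.6]
(0.529, 0.221, 0.013) [309.6 154.1]
(0.54, 0.126, 0.011) [314.8 168.6]
(0.475, -0.3755, 0.008) [309.3 269. ]
[0.55914832 0.01743618 0.013     ]
[0.53653531 0.12051359 0.011     ]
[ 0.47115054 -0.37519186  0.008     ]
```

View pics/s1.png

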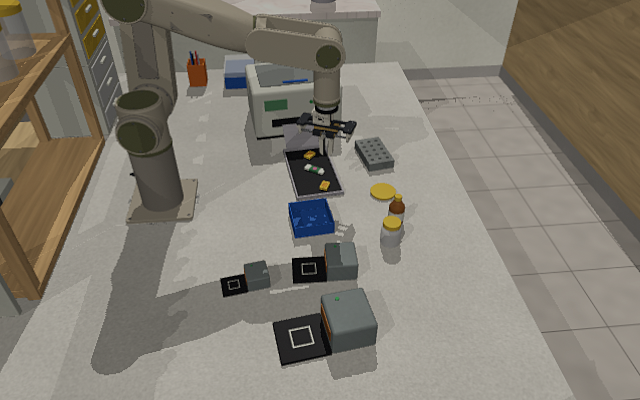

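View pics/t1.png

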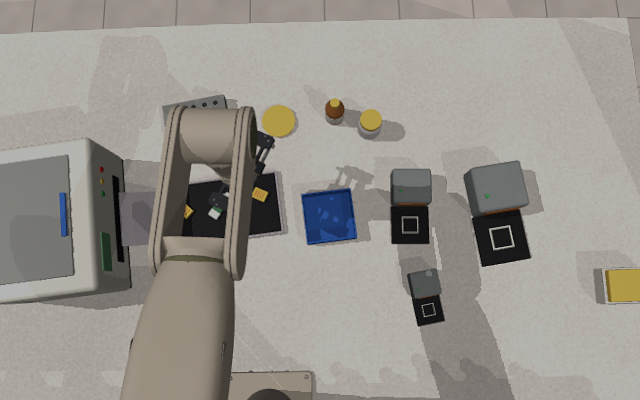

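The side view shows the gripper above the tray with fingertips near (325,152), but the reported TCP projects to (327,161). I'll check that numerically by image difference.

```bash
python3 - <<'E'
from h import *
a=cv2.imread("pics/s0.png").astype(int);b=cv2.imread("pics/s1.png").astype(int)
d=abs(a-b).max(2)[138:195,300:350]
for i,r in enumerate(d): print(138+i,"".join("#" if x>60 else "+" if x>25 else "." for x in r))
g=b.max(2)[138:195,300:350]
for i,r in enumerate(g[:36]): print(138+i," ".join(f"{x//10:2d}" for x in r))
E
```

```text
138 ........................#....+++##.++......+#+++##
139 .......................+#.++.....+............++##
140 ...................+...##.....................+##+
141 ...................+...##.....................###.
142 ...................+...##.....................++..
143 ...................+...##........+................
144 ...................++.+##.........................
145 ...................++++#+.........................
146 ...................++++++..+......................
147 ...................+++#++.........................
148 ...................+###.........+.................
149 ...................####.........+.................
150 ...................####.........+.................
151 ...................+###...........................
152 ...................+###...........................
153 ....................+##...........................
154 .....................+#...........................
155 ..................................................
156 ..................................................
157 ..................................................

[... 6878 characters left out ...]
 19  9  2  3  3  3  3  3  3  3  1  6 14 15 15 16 16 16 16 16 16 16 16 16 16 16 16 15
170  3  3  3  3  2  1  2  8  9  4  5  6  7  8  8  8 10 10 11 17 19 18 18 15  5  3  3  3  3  3  3  3  3  4 11 15 16 15 17 16 16 16 16 16 16 16 16 16 16 16
171  3  3  3  3  3  3  1  1  1  1  3  3  4  5  6  6  8  9 14 19 18 18 19 18  8  2  3  3  3  3  3  3  3  3 10 15 15 15 17 17 16 16 16 16 16 16 16 16 16 16
172  3  3  3  3  3  3  3  3  3  2  2  2  2  3  3  4  5  6 15 16 17 17 17 13  4  3  3  3  3  3  3  3  3  1  7 14 15 15 16 16 16 16 16 16 16 16 16 16 16 16
173  3  3  3  3  3  3  3  3  3  3  3  4  3  2  2  2  3  4 11 10 11 13 13  7  1  3  3  3  3  3  3  3  3  3  3 10 15 15 15 16 16 16 16 16 16 16 16 16 16 16
```

The tips really do sit about 6 px (about 25 mm) higher than the reported TCP, so the fingers closed above the cassette, which hasn't moved. I'll go back down with the jaws open and check in the side view before closing.

carry_out(
  moves=[
    {"jaw":0.05,"dx":0,"dy":0,"dz":0.03,"yaw":0},
    {"jaw":0.05,"dx":0,"dy":0,"dz":0.04,"yaw":0},
    {"jaw":0.05,"dx":0,"dy":0,"dz":0.025,"yaw":0},
    {"jaw":0.05,"dx":0,"dy":0,"dz":0,"yaw":0},
    {"jaw":0.05,"dx":0,"dy":0,"dz":0,"yaw":0},
  ],
)

```text
t: 5.08
tool_pos: [0.5684, 0.0219, 0.0141]
orientation: [-2.657, -1.676, -0.0]
force: [-0.6, -0.9, -0.1]
opening: 0.0495
gripper_force: 0.0
```

```bash
python3 - <<'E'
from h import *
to(.5665,.022,.006,64.5)
s=read_state();print(np.round(proj("side",s["tool_pos"]),1))
b=snap("side","s2")
A=cv2.resize(b[120:210,260:380],(800,600),interpolation=cv2.INTER_CUBIC)
cv2.imwrite("pics/c2.png",A[:,:,::-1])
E
```

```text
t 5.08 pos [0.5684 0.0219 0.0141] psi 64.5 tilt [ 0.  0. -1.] open 0.0495 q6 0.39 F [-0.6 -0.9 -0.1] 0.0
tool shift [-0.0007 -0.0018  0.0081] yaw 0.0
[325.4 184.4]
```

View pics/c2.png

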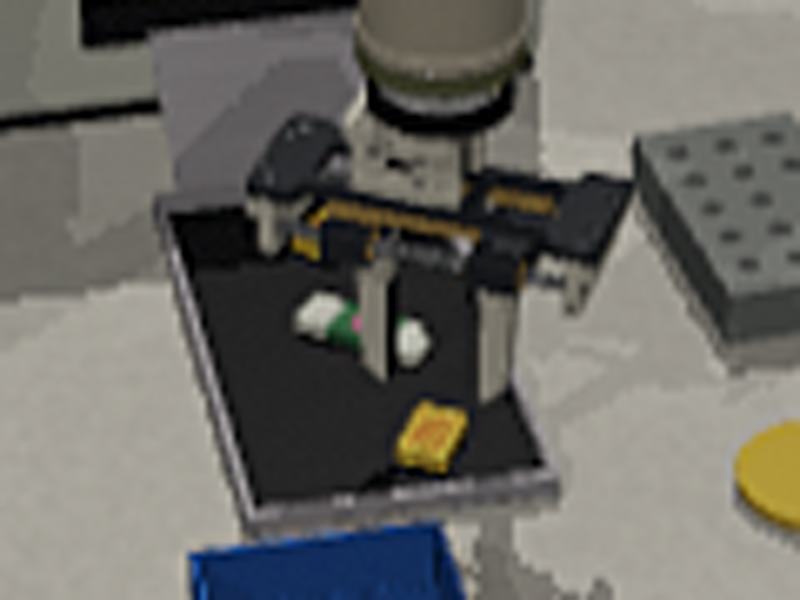

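Fingertip midpoint is at crop (436,389), i.e. px (325.4,178.3). The reported TCP projects to (325.4,184.4), so the tips are about 25 mm higher than reported (the top view rules out a sideways offset). I'll descend further in checked steps.

carry_out(
  moves=[
    {"jaw":0.05,"dx":-0.001,"dy":-0.002,"dz":0.01,"yaw":0},
    {"jaw":0.05,"dx":0,"dy":0,"dz":0.008,"yaw":0},
    {"jaw":0.05,"dx":0,"dy":0,"dz":0,"yaw":0},
    {"jaw":0.05,"dx":0,"dy":0,"dz":0,"yaw":0},
  ],
)

```text
t: 5.62
tool_pos: [0.566, 0.0218, -0.0045]
orientation: [-2.657, -1.676, 0.0]
force: [0.7, -0.0, -0.3]
opening: 0.0503
gripper_force: 0.0
```

```bash
python3 - <<'E'
from h import *
to(.5665,.022,-.019,64.5)
s=read_state();print(np.round(proj("side",s["tool_pos"]),1))
b=snap("side","s3").max(2)
for r in range(168,192): print(r," ".join(f"{x//10:2d}" for x in b[r,310:346]))
E
```

```text
t 5.62 pos [ 0.566   0.0218 -0.0045] psi 64.5 tilt [-0.  0. -1.] open 0.0503 q6 0.39 F [ 0.7 -0.  -0.3] 0.0
tool shift [0.0003 0.0003 0.0145] yaw 0.0
[324.7 188.5]
168 10  9 10 14 12 12 12  2  1  7 12 14 13  5  2  3  3  3  3  3  3  6  9  5  3  2  3 11 17 16 15 14 11 11 12 11
169  8  9  9 13 12 12 12  1  2 12 17 18 18  8  2  3  3  3  3  3  3  9 13 10  8  7  6 14 16 15 15 16 16 14 11 11
170  5  6  7 11 12 12 12  1  5 18 19 17 17 14  5  2  3  3  3  3  3  8 13 12 11 11  9 15 16 15 15 15 15 14  8 10
171  3  3  5 10 12 12 12  1  6 19 18 17 17 17  7  2  3  3  3  3  3  8 12 12 12 11  8 16 16 15 15 15 15 14  9 10
172  2  1  2  7 12 12 12  1  4 16 15 16 17 13  4  3  3  3  3  3  3  8 12 12 12 10  8 16 15 15 15 15 16 16 15 15
173  4  3  3  7 12 12 12  1  2 10 10 12 13  7  1  3  3  3  3  3  3  8 12 12 12 10  9 16 15 15 15 15 16 17 17 17
174  3  3  3  8 12 12 12  2  0  3  8 10  8  2  3  3  3  3  3  3  4 10 12 12 11  9 10 15 15 15 15 15 15 16 16 16
175  3  3  3  6 12 12 12  2  0  1  1  2  1  3  3  3  3  3  3  3  3 10 12 12 11  9 10 15 15 15 16 16 15 15 16 15
176  3  3  3  5 13 12 12  3  1  4  3  3 
[... 1051 characters left out ...]
3  3  3  3 10 15 15 15 16 17
186  3  3  3  3  3  3  4  3  3  8 19 18 18 17 17 17 17 17  8  0  3  3  3  3  3  3  3  3  3  2  7 14 15 15 16 16
187  3  3  3  3  3  3  3  3  3  8 16 16 16 15 17 17 18 13  4  2  3  3  3  3  3  3  3  3  3  3  5 11 15 15 16 16
188  3  3  3  3  3  0  0  0  1  7 12 13 11 13 14 17 17  7  2  4  3  3  3  3  3  3  3  3  3  3  3 11 15 15 15 16
189  3  3  4  4  3  0  1  1  1  4  8 12 10 10 11 11 13  5  3  3  3  3  3  3  3  3  3  3  3  2  0  6 14 15 15 15
190  3  3  4  4  0  1  1  1  1  2  2  0  0  2  7  8 11  2  3  3  3  3  2  2  3  3  5  7  6  7  8 11 13 14 15 15
191  3  3  4  3  1  1  1  0  1  4  3  2  2  1  1  1  0  2  3  5  7  3  2  5  7  7 11 11 11 11 13 14 13 12 15 15
```

carry_out(
  moves=[
    {"jaw":0.05,"dx":0,"dy":0,"dz":0.007,"yaw":0},
    {"jaw":0.05,"dx":0,"dy":0,"dz":0.005,"yaw":0},
    {"jaw":0.05,"dx":0,"dy":0,"dz":0,"yaw":0},
    {"jaw":0.05,"dx":0,"dy":0,"dz":0,"yaw":0},
  ],
)

```text
t: 6.18
tool_pos: [0.566, 0.0218, -0.0165]
orientation: [-2.657, -1.676, 0.0]
force: [0.3, -0.1, 0.1]
opening: 0.0501
gripper_force: 0.0
```

carry_out(
  moves=[
    {"jaw":0.05,"dx":0,"dy":0,"dz":0.002,"yaw":0},
    {"jaw":0.05,"dx":0,"dy":0,"dz":0,"yaw":0},
  ],
)

```text
t: 6.42
tool_pos: [0.566, 0.0218, -0.0185]
orientation: [-2.657, -1.676, 0.0]
force: [0.1, 0.4, -0.0]
opening: 0.0499
gripper_force: 0.0
```

```bash
python3 - <<'E'
from h import *
to(.5665,.022,-.019,64.5)
s=read_state();print(np.round(proj("side",s["tool_pos"]),1))
b=snap("side","s4").max(2)
for r in range(178,194): print(r," ".join(f"{x//10:2d}" for x in b[r,310:346]))
E
```

```text
t 6.42 pos [ 0.566   0.0218 -0.0185] psi 64.5 tilt [-0. -0. -1.] open 0.0499 q6 0.39 F [ 0.1  0.4 -0. ] 0.0
tool shift [0.0004 0.0004 0.0005] yaw 0.0
[324.7 191.5]
178  3  3  3  6 12 12 12  2  0  4  3  3  3  3  3  3  3  3  3  3  3 10 12 12 12  9  6 10 15 15 15 17 15 16 16 15
179  3  3  3  5 13 12 12  2  1  3  3  3  3  3  3  3  3  3  3  3  4 10 12 12 12  9  2  6 14 15 15 17 16 16 16 15
180  3  3  3  4 13 12 12  2  1  3  3  3  3 11 10  3  3  3  3  3  3 10 12 12 12  8  2  3 11 14 15 16 16 15 15 15
181  3  3  3  4 12 12 13  2  1  3  3  3 12 18 17 14 13 13 10  6  3 10 12 12 12  8  4  2  8 13 15 15 15 15 15 15
182  3  3  3  3  7 12 13  2  1  3  3  7 18 18 17 18 18 19 17 14  3 10 12 12 12  8  3  1  5 12 14 15 15 15 15 15
183  3  3  3  3  3  7 11  4  3  3  4 13 19 17 16 17 16 17 18 15  3 10 12 12 13  8  3  3  3  9 14 15 15 15 15 15
184  3  3  3  3  3  3  5  4  3  3  7 17 17 16 17 17 17 17 18  7  3 10 12 12 13  6  2  3  1  6 13 15 15 15 15 16
185  3  3  3  3  3  3  2  2  2  5 15 18 17 17 17 17 17 18 14  4  4 11 12 12 10  3  3  3  3  3 10 15 15 15 16 17
186  3  3  3  3  3  3  0  0  1  8 19 18 
[... 155 characters left out ...]
3  3  3  3  5 11 15 15 16 16
188  3  3  3  4  1  0  1  1  1  7 12 13 11 13 14 17 17  7  2  4  3  3  2  2  3  3  3  3  3  3  3 10 15 15 15 16
189  3  3  4  4  0  1  1  1  1  4  8 12 10 10 11 11 13  5  3  4  3  2  0  0  3  2  3  3  3  2  0  6 14 15 15 15
190  3  3  4  3  1  1  1  1  0  2  2  0  0  2  7  8 11  2  3  3  3  0  0  0  0  0  5  7  7  7  8 11 13 14 15 15
191  3  4  4  0  1  1  1  1  1  4  4  2  2  2  1  1  0  2  3  5  7  2  3  5  6  7 11 11 11 10 13 14 13 12 15 15
192  3  4  3  0  0  1  1  0  1  3  3  4  4  5  7  9  9 11 10 10 11  7  7  9 10 10 13 11 11 10 10  8  8  8 14 15
193  3  3  3  0  1  3  3  3  5  7  7  7  7  8 10 12 12 14 13 11 11  9  9  9  9  9  8  8  8  8  8  8  8  8 13 16
```

carry_out(
  moves=[
    {"jaw":0.05,"dx":0,"dy":0,"dz":0.003,"yaw":0},
    {"jaw":0.05,"dx":0,"dy":0,"dz":0,"yaw":0},
  ],
)

```text
t: 6.72
tool_pos: [0.5657, 0.0218, -0.0218]
orientation: [-2.657, -1.676, 0.001]
force: [-0.1, -0.1, 0.5]
opening: 0.0502
gripper_force: 0.0
```

carry_out(
  moves=[
    {"jaw":0.015,"dx":0,"dy":0,"dz":0,"yaw":0},
    {"jaw":0.015,"dx":0,"dy":0,"dz":0,"yaw":0},
    {"jaw":0.015,"dx":0,"dy":0,"dz":0,"yaw":0},
    {"jaw":0.015,"dx":0,"dy":0,"dz":0,"yaw":0},
    {"jaw":0.015,"dx":0,"dy":0,"dz":0,"yaw":0},
  ],
  grip_force=15,
)

```text
t: 7.35
tool_pos: [0.5661, 0.0218, -0.0214]
orientation: [2.657, 1.676, 0.0]
force: [0.2, -0.2, 0.7]
opening: 0.0274
gripper_force: 15.0
```

The cassette is gripped (opening 27 mm, 15 N). Lifting it towards the tote.

carry_out(
  moves=[
    {"jaw":0.015,"dx":0,"dy":0,"dz":-0.03,"yaw":0},
    {"jaw":0.015,"dx":0,"dy":0,"dz":-0.045,"yaw":0},
    {"jaw":0.015,"dx":0,"dy":0,"dz":-0.04,"yaw":0},
    {"jaw":0.015,"dx":0,"dy":0,"dz":0,"yaw":0},
  ],
)

```text
t: 7.85
tool_pos: [0.5693, 0.0217, 0.0981]
orientation: [2.653, 1.674, 0.01]
force: [-0.1, 0.5, 0.0]
opening: 0.0272
gripper_force: 15.0
```

```bash
python3 -c "
from h import *
to(.498,-.188,.01,64.5)"
```

```text
t 7.85 pos [0.5693 0.0217 0.0981] psi 64.51 tilt [ 0.008 -0.    -1.   ] open 0.0272 q6 0.39 F [-0.1  0.5  0. ] 15.0
tool shift [-0.2202  0.0253  0.0876] yaw 0.0
```

carry_out(
  moves=[
    {"jaw":0.015,"dx":-0.044,"dy":0.005,"dz":0,"yaw":0},
    {"jaw":0.015,"dx":-0.044,"dy":0.005,"dz":0,"yaw":0},
    {"jaw":0.015,"dx":-0.044,"dy":0.005,"dz":0,"yaw":0},
    {"jaw":0.015,"dx":-0.044,"dy":0.005,"dz":0,"yaw":0},
    {"jaw":0.015,"dx":-0.044,"dy":0.005,"dz":0,"yaw":0},
    {"jaw":0.015,"dx":0,"dy":0,"dz":0.04,"yaw":0},
    {"jaw":0.015,"dx":0,"dy":0,"dz":0.04,"yaw":0},
    {"jaw":0.015,"dx":0,"dy":0,"dz":0.01,"yaw":0},
  ],
)

```text
t: 8.85
tool_pos: [0.4906, -0.1861, -0.0004]
orientation: [-2.652, -1.673, 0.006]
force: [-0.4, 0.2, -0.4]
opening: 0.0271
gripper_force: 15.0
```

carry_out(
  moves=[
    {"jaw":0.045,"dx":0,"dy":0,"dz":0,"yaw":0},
    {"jaw":0.045,"dx":0,"dy":0,"dz":0,"yaw":0},
    {"jaw":0.045,"dx":0,"dy":0,"dz":0,"yaw":0},
    {"jaw":0.045,"dx":0,"dy":0,"dz":-0.04,"yaw":0},
    {"jaw":0.045,"dx":0,"dy":0,"dz":-0.05,"yaw":0},
    {"jaw":0.05,"dx":0,"dy":0,"dz":0,"yaw":0.17},
    {"jaw":0.05,"dx":0,"dy":0,"dz":0,"yaw":0.17},
    {"jaw":0.05,"dx":0,"dy":0,"dz":0,"yaw":0},
  ],
)

```text
t: 9.85
tool_pos: [0.4945, -0.1877, 0.0947]
orientation: [2.9, 1.204, 0.002]
force: [-0.8, 0.2, -0.1]
opening: 0.05
gripper_force: 0.0
```

```bash
python3 -c "
from h import *
to(.529,.2205,.05,45.1)
b=snap('side','s5');h=cv2.cvtColor(b,cv2.COLOR_RGB2HSV)
m=cv2.inRange(h,(10,120,110),(35,255,255))[140:245,280:345]
n,l,st,c=cv2.connectedComponentsWithStats(m)
print([(c[i]+[280,140],st[i,4]) for i in range(1,n) if st[i,4]>8],proj('side',(.5,-.16,.01)))"
```

```text
t 9.85 pos [ 0.4945 -0.1877  0.0947] psi 45.09 tilt [ 0.002 -0.001 -1.   ] open 0.05 q6 0.32 F [-0.8  0.2 -0.1] 0.0
tool shift [ 0.3134 -0.2638  0.0444] yaw -0.0
[(array([309.2972973 , 222.62162162]), np.int32(37))] (np.float64(311.0834370056472), np.float64(220.00690920843007))
```

Cassette B is in the tote (side px 309,223). Next is cassette A.

carry_out(
  moves=[
    {"jaw":0.05,"dx":0.0448,"dy":-0.0377,"dz":0,"yaw":0},
    {"jaw":0.05,"dx":0.0448,"dy":-0.0377,"dz":0,"yaw":0},
    {"jaw":0.05,"dx":0.0448,"dy":-0.0377,"dz":0,"yaw":0},
    {"jaw":0.05,"dx":0.0448,"dy":-0.0377,"dz":0,"yaw":0},
    {"jaw":0.05,"dx":0.0448,"dy":-0.0377,"dz":0,"yaw":0},
    {"jaw":0.05,"dx":0.0448,"dy":-0.0377,"dz":0,"yaw":0},
    {"jaw":0.05,"dx":0.0446,"dy":-0.0376,"dz":0,"yaw":0},
    {"jaw":0.05,"dx":0,"dy":0,"dz":0.03,"yaw":0},
  ],
)

```text
t: 10.9
tool_pos: [0.5311, 0.2257, 0.0663]
orientation: [-2.896, -1.216, -0.011]
force: [-0.3, -0.1, -1.2]
opening: 0.0499
gripper_force: 0.0
```

carry_out(
  moves=[
    {"jaw":0.05,"dx":0,"dy":0,"dz":0.03,"yaw":0},
    {"jaw":0.05,"dx":0,"dy":0,"dz":0.02,"yaw":0},
    {"jaw":0.05,"dx":0,"dy":0,"dz":0,"yaw":0},
    {"jaw":0.05,"dx":0,"dy":0,"dz":0,"yaw":0},
  ],
)

```text
t: 11.4
tool_pos: [0.5298, 0.2207, 0.0147]
orientation: [2.902, 1.203, 0.002]
force: [0.5, 0.1, 0.7]
opening: 0.0496
gripper_force: 0.0
```

```bash
python3 -c "
from h import *
to(.529,.2205,-.0205,45.1)
b=snap('side','s6')
s=read_state();print(proj('side',np.array(s['tool_pos'])+[0,0,.0265]))
g=b.max(2)
for r in range(138,162): print(r,' '.join(f'{x//10:2d}' for x in g[r,292:332]))
h=cv2.cvtColor(b,cv2.COLOR_RGB2HSV)
m=cv2.inRange(h,(10,120,110),(35,255,255))[142:165,295:325]
n,l,st,c=cv2.connectedComponentsWithStats(m)
print([(c[i]+[295,142],st[i]) for i in range(1,n) if st[i,4]>8])"
```

```text
t 11.4 pos [0.5298 0.2207 0.0147] psi 45.05 tilt [ 0.001  0.    -1.   ] open 0.0496 q6 1.09 F [0.5 0.1 0.7] 0.0
tool shift [-0.0007 -0.0004  0.0352] yaw -0.001
(np.float64(309.8255753205167), np.float64(147.93108796531334))
138  9  9  9  9  9  9  9  9 10 11 12  2  0  2  8  9  9 10 11 11 11 11 11 11 11  9  9  9  7  9 10 10 10 10 10 10 10 10 10 10
139  9  9  9  9  9  9  9  9 10 11 12  2  0  2  8 10 10 11 11 11 11 11 11 11 12  9  9  9 10 10 10 10 10 11 10 10 10 10 10 11
140  9  9  9  9  9  9  9  9  9 11 12  2  0  2  8 10 11 11 11 10 10 11 11 11 11  9  9  9 10 11 10 10 10 10 10 11 11 11 11 11
141  9  9  9  9  9  9  9  9  9 12 12  2  0  2  9 11 11 10 11 11 11 11 11 11 12  9  9  9 10 11 11 10 10 10 10 11 12 13 13 12
142  9  9  9  9  9  9  9  9  9 11 12  2  0  2  9 11 11 10 10 10 10  9 11 11 12  9  9  9 11 11 11 10 10 11 11 10 11 12 12 12
143  9  9  9  9  9  9  9  9  9 10 12  2  0  4 10 11 10 11 11 11 10  7 11 11 11  9  9 10 11 11 11 11 11 13 12 11 11 11 10 10
144  9  9  9  9  9  9  9  9  9  9 11  5  7  9 11 11 10 11 11 10  9  7 11 11 11  9  9 10 10 10 10 10 10 12 12 12 12 12 11 10
145  9  
[... 1481 characters left out ...]
57  1  1  1  1  1  1  1  1  1  1  1  2  8 10 11 12 14 17 10  8  3  2  2  2  2  2  2  3  3  3  3  3  3  3  3  3  7 14 16 16
158  1  1  1  1  1  1  1  1  1  1  1  1  1  1  8 12 10 12  8  3  2  3  3  3  3  3  3  3  3  3  3  3  3  3  3  3  3 10 15 15
159  1  1  1  1  2  2  2  2  2  1  1  1  1  1  2  2  3  9  1  2  3  3  3  3  3  3  3  3  3  3  3  3  3  3  3  3  0  6 14 15
160  2  2  2  2  3  3  3  3  3  1  1  1  1  1  4  3  2  2  2  3  3  3  3  3  3  3  3  3  3  3  3  3  3  3  3  3  1  4 11 15
161  3  3  3  3  3  2  3  3  2  1  1  1  1  1  3  3  3  3  3  3  3  3  3  3  3  3  3  3  3  3  3  3  3  3  3  3  3  4 10 15
[(array([308.97916667, 154.4375    ]), array([ 9,  9, 11,  8, 48], dtype=int32))]
```

Fingertips straddle the cassette as predicted, with the 26.5 mm offset confirmed. Descending and gripping.

carry_out(
  moves=[
    {"jaw":0.05,"dx":0,"dy":0,"dz":0.018,"yaw":0},
    {"jaw":0.05,"dx":0,"dy":0,"dz":0.012,"yaw":0},
    {"jaw":0.05,"dx":0,"dy":0,"dz":0.006,"yaw":0},
    {"jaw":0.05,"dx":0,"dy":0,"dz":0,"yaw":0},
    {"jaw":0.015,"dx":0,"dy":0,"dz":0,"yaw":0},
    {"jaw":0.015,"dx":0,"dy":0,"dz":0,"yaw":0},
    {"jaw":0.015,"dx":0,"dy":0,"dz":0,"yaw":0},
    {"jaw":0.015,"dx":0,"dy":0,"dz":0,"yaw":0},
  ],
  grip_force=15,
)

```text
t: 12.45
tool_pos: [0.5292, 0.2208, -0.022]
orientation: [2.902, 1.203, 0.001]
force: [0.3, 1.1, 1.9]
opening: 0.0273
gripper_force: 14.9
```

carry_out(
  moves=[
    {"jaw":0.015,"dx":0,"dy":0,"dz":0,"yaw":0},
    {"jaw":0.015,"dx":0,"dy":0,"dz":-0.03,"yaw":0},
    {"jaw":0.015,"dx":0,"dy":0,"dz":-0.045,"yaw":0},
    {"jaw":0.015,"dx":0,"dy":0,"dz":-0.04,"yaw":0},
    {"jaw":0.015,"dx":0,"dy":0,"dz":0,"yaw":0},
  ],
)

```text
t: 13.08
tool_pos: [0.5318, 0.2215, 0.097]
orientation: [2.902, 1.203, 0.012]
force: [0.5, -0.1, -1.0]
opening: 0.0275
gripper_force: 14.9
```

```bash
python3 -c "
from h import *
to(.5,-.138,.015,45.1)"
```

```text
t 13.07 pos [0.5318 0.2215 0.097 ] psi 45.02 tilt [ 0.007  0.002 -1.   ] open 0.0275 q6 1.09 F [ 0.5 -0.1 -1. ] 14.9
tool shift [-0.2773  0.2314  0.0809] yaw -0.001
```

carry_out(
  moves=[
    {"jaw":0.015,"dx":-0.0408,"dy":0.0343,"dz":0,"yaw":0},
    {"jaw":0.015,"dx":-0.0408,"dy":0.0343,"dz":0,"yaw":0},
    {"jaw":0.015,"dx":-0.0408,"dy":0.0343,"dz":0,"yaw":0},
    {"jaw":0.015,"dx":-0.0408,"dy":0.0343,"dz":0,"yaw":0},
    {"jaw":0.015,"dx":-0.0408,"dy":0.0343,"dz":0,"yaw":0},
    {"jaw":0.015,"dx":-0.0408,"dy":0.0343,"dz":0,"yaw":0},
    {"jaw":0.015,"dx":-0.0408,"dy":0.0343,"dz":0,"yaw":0},
    {"jaw":0.015,"dx":0,"dy":0,"dz":0.04,"yaw":0},
  ],
)

```text
t: 14.08
tool_pos: [0.4987, -0.1558, 0.0544]
orientation: [2.9, 1.194, 0.006]
force: [0.3, 0.9, -0.5]
opening: 0.0271
gripper_force: 14.9
```

carry_out(
  moves=[
    {"jaw":0.015,"dx":0,"dy":0,"dz":0.035,"yaw":0},
    {"jaw":0.015,"dx":0,"dy":0,"dz":0,"yaw":0},
    {"jaw":0.045,"dx":0,"dy":0,"dz":0,"yaw":0},
    {"jaw":0.045,"dx":0,"dy":0,"dz":0,"yaw":0},
    {"jaw":0.045,"dx":0,"dy":0,"dz":0,"yaw":0},
    {"jaw":0.045,"dx":0,"dy":0,"dz":-0.04,"yaw":0},
    {"jaw":0.045,"dx":0,"dy":0,"dz":-0.04,"yaw":0},
    {"jaw":0.05,"dx":0,"dy":0,"dz":0,"yaw":0.18},
  ],
)

```text
t: 15.08
tool_pos: [0.5001, -0.1523, 0.1028]
orientation: [2.995, 0.931, 0.01]
force: [0.5, -0.6, -0.2]
opening: 0.0491
gripper_force: 0.0
```

carry_out(
  moves=[
    {"jaw":0.05,"dx":0,"dy":0,"dz":0,"yaw":0.18},
    {"jaw":0.05,"dx":0,"dy":0,"dz":0,"yaw":0.18},
    {"jaw":0.05,"dx":0,"dy":0,"dz":0,"yaw":0.18},
    {"jaw":0.05,"dx":0,"dy":0,"dz":0,"yaw":0.18},
    {"jaw":0.05,"dx":0,"dy":0,"dz":0,"yaw":0.18},
    {"jaw":0.05,"dx":0,"dy":0,"dz":0,"yaw":0.18},
    {"jaw":0.05,"dx":0,"dy":0,"dz":0,"yaw":0.122},
    {"jaw":0.05,"dx":0,"dy":0,"dz":0,"yaw":0},
  ],
)

```text
t: 16.08
tool_pos: [0.4972, -0.1512, 0.0983]
orientation: [3.003, -0.921, 0.002]
force: [-0.2, 0.8, -0.3]
opening: 0.05
gripper_force: 0.0
```

```bash
python3 -c "
from h import *
to(.5395,.126,.03,-34.2)
b=snap('side','s7')
h=cv2.cvtColor(b,cv2.COLOR_RGB2HSV)
m=cv2.inRange(h,(10,120,90),(35,255,255))[195:245,285:340]
n,l,st,c=cv2.connectedComponentsWithStats(m)
print([(c[i]+[285,195],st[i]) for i in range(1,n) if st[i,4]>8])
cv2.imwrite('pics/c7.png',cv2.resize(b[140:245,270:380],(628,600),interpolation=cv2.INTER_CUBIC)[:,:,::-1])"
```

```text
t 16.07 pos [ 0.4972 -0.1512  0.0983] psi -34.1 tilt [ 0.001 -0.    -1.   ] open 0.05 q6 1.77 F [-0.2  0.8 -0.3] 0.0
tool shift [-0.1204 -0.2532  0.0682] yaw 0.002
[(array([309.75     , 218.4537037]), array([ 19,  17,  13,  14, 108], dtype=int32))]
```

View pics/c7.png

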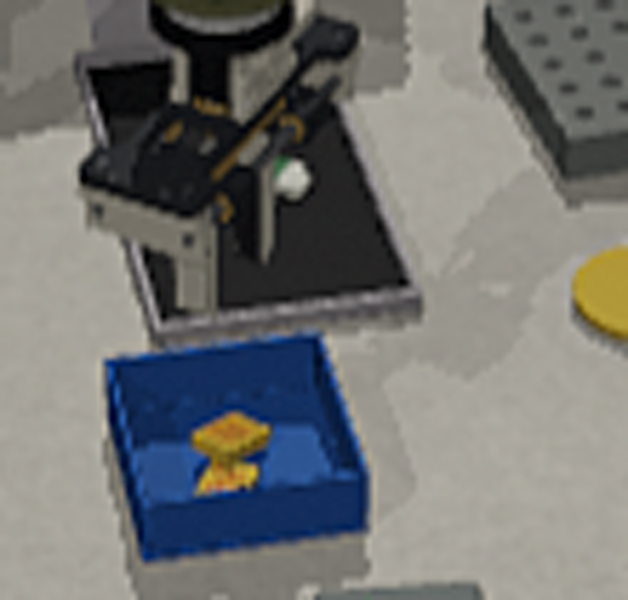

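Both cassettes are inside the tote (crop (232,432) and (228,480)). Next is the slide.

carry_out(
  moves=[
    {"jaw":0.05,"dx":-0.0241,"dy":-0.0506,"dz":0,"yaw":0},
    {"jaw":0.05,"dx":-0.0241,"dy":-0.0506,"dz":0,"yaw":0},
    {"jaw":0.05,"dx":-0.0241,"dy":-0.0506,"dz":0,"yaw":0},
    {"jaw":0.05,"dx":-0.0241,"dy":-0.0506,"dz":0,"yaw":0},
    {"jaw":0.05,"dx":-0.0241,"dy":-0.0506,"dz":0,"yaw":0},
    {"jaw":0.05,"dx":0,"dy":0,"dz":0.04,"yaw":0},
    {"jaw":0.05,"dx":0,"dy":0,"dz":0.04,"yaw":0},
    {"jaw":0.05,"dx":0,"dy":0,"dz":0,"yaw":0},
  ],
)

```text
t: 17.12
tool_pos: [0.5357, 0.1257, 0.0142]
orientation: [3.001, -0.918, -0.01]
force: [0.5, -0.7, 1.3]
opening: 0.05
gripper_force: 0.0
```

carry_out(
  moves=[
    {"jaw":0.05,"dx":0,"dy":0,"dz":0,"yaw":0},
    {"jaw":0.05,"dx":0,"dy":0,"dz":0,"yaw":0},
  ],
)

```text
t: 17.38
tool_pos: [0.5411, 0.1259, 0.02]
orientation: [-3.002, 0.922, -0.005]
force: [-0.5, -0.7, 0.1]
opening: 0.0501
gripper_force: 0.0
```

```bash
python3 -c "
from h import *
to(.54,.1257,-.0215,-34.2)"
```

```text
t 17.38 pos [0.5411 0.1259 0.02  ] psi -34.15 tilt [ 0.004  0.001 -1.   ] open 0.0501 q6 2.3 F [-0.5 -0.7  0.1] 0.0
tool shift [-0.0009  0.0009  0.0415] yaw 0.001
```

carry_out(
  moves=[
    {"jaw":0.05,"dx":-0.001,"dy":0.001,"dz":0.02,"yaw":0},
    {"jaw":0.05,"dx":0,"dy":0,"dz":0.015,"yaw":0},
    {"jaw":0.05,"dx":0,"dy":0,"dz":0.005,"yaw":0},
    {"jaw":0.05,"dx":0,"dy":0,"dz":0,"yaw":0},
    {"jaw":0.015,"dx":0,"dy":0,"dz":0,"yaw":0},
    {"jaw":0.015,"dx":0,"dy":0,"dz":0,"yaw":0},
    {"jaw":0.015,"dx":0,"dy":0,"dz":0,"yaw":0},
    {"jaw":0.015,"dx":0,"dy":0,"dz":0,"yaw":0},
  ],
  grip_force=20,
)

```text
t: 18.38
tool_pos: [0.5383, 0.1257, -0.0218]
orientation: [-3.003, 0.923, -0.002]
force: [-1.5, -0.3, 4.6]
opening: 0.0164
gripper_force: 2.1
```

carry_out(
  moves=[
    {"jaw":0.015,"dx":0,"dy":0,"dz":0,"yaw":0},
    {"jaw":0.015,"dx":0,"dy":0,"dz":-0.02,"yaw":0},
    {"jaw":0.015,"dx":0,"dy":0,"dz":-0.04,"yaw":0},
    {"jaw":0.015,"dx":0,"dy":0,"dz":-0.04,"yaw":0},
    {"jaw":0.015,"dx":0,"dy":0,"dz":-0.03,"yaw":0},
    {"jaw":0.015,"dx":0,"dy":0,"dz":0,"yaw":0},
  ],
)

```text
t: 19.12
tool_pos: [0.5403, 0.126, 0.1119]
orientation: [-3.0, 0.922, -0.01]
force: [0.7, 0.5, -0.1]
opening: 0.0151
gripper_force: 0.0
```

```bash
python3 -c "
from h import *
to(.447,-.376,.105,0)"
```

```text
t 19.12 pos [0.5403 0.126  0.1119] psi -34.16 tilt [ 0.007  0.001 -1.   ] open 0.0151 q6 2.3 F [ 0.7  0.5 -0.1] 0.0
tool shift [0.2046 0.4679 0.0058] yaw -0.596
```

The slide slipped out of the grip. I'll move aside and look again.

carry_out(
  moves=[
    {"jaw":0.05,"dx":0.031,"dy":0.046,"dz":0,"yaw":0},
    {"jaw":0.05,"dx":0.031,"dy":0.046,"dz":0,"yaw":0},
    {"jaw":0.05,"dx":0.031,"dy":0.046,"dz":0,"yaw":0},
    {"jaw":0.05,"dx":0.031,"dy":0.046,"dz":0,"yaw":0},
    {"jaw":0.05,"dx":0.031,"dy":0.046,"dz":0,"yaw":0},
    {"jaw":0.05,"dx":0,"dy":0,"dz":0,"yaw":0},
  ],
)

```text
t: 19.88
tool_pos: [0.5357, -0.1551, 0.1065]
orientation: [3.0, -0.93, -0.002]
force: [0.5, 0.9, -0.3]
opening: 0.0497
gripper_force: 0.0
```

```bash
python3 - <<'E'
from h import *
to(.54,.1257,.02,-34.2)
a=snap("top","t8")
g=cv2.cvtColor(a,cv2.COLOR_RGB2HSV)
m=cv2.inRange(g,(0,0,90),(180,255,255));box=np.zeros_like(m);box[184:236,180:270]=m[184:236,180:270]
for c in cv2.findContours(box,cv2.RETR_EXTERNAL,cv2.CHAIN_APPROX_NONE)[0]:
    if cv2.contourArea(c)<20: continue
    w=np.array([onz("top",*p,.011)[:2] for p in c[:,0].astype(float)])
    print(cv2.contourArea(c),[np.round(v,1) for v in cv2.minAreaRect((w*1000).astype(np.float32))])
cv2.imwrite("pics/c8.png",cv2.resize(a[170:250,155:345],(800,337),interpolation=cv2.INTER_CUBIC)[:,:,::-1])
E
```

```text
t 19.88 pos [ 0.5357 -0.1551  0.1065] psi -34.43 tilt [-0.002 -0.    -1.   ] open 0.0497 q6 1.8 F [ 0.5  0.9 -0.3] 0.0
tool shift [-0.1551 -0.2341  0.0864] yaw -0.004
246.0 [array([539.8, 124.3]), array([28.1, 78.3]), np.float64(55.8)]
632.5 [array([523.6,  34.7]), array([ 33.7, 158.1]), np.float64(66.3)]
```

View pics/c8.png

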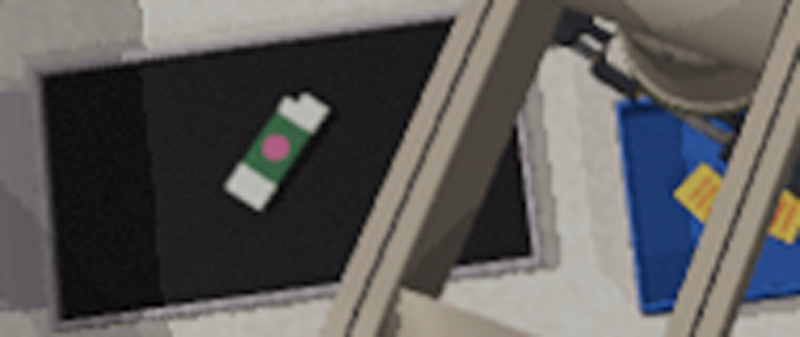

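The slide is unmoved at (0.540,0.1245), same angle, notch still on the upper-right end. The cassettes lie in the tote. The fingertips rode over the thin slide, so I'll go lower and feel for the floor.

carry_out(
  moves=[
    {"jaw":0.05,"dx":-0.031,"dy":-0.0468,"dz":0,"yaw":0},
    {"jaw":0.05,"dx":-0.031,"dy":-0.0468,"dz":0,"yaw":0},
    {"jaw":0.05,"dx":-0.031,"dy":-0.0468,"dz":0,"yaw":0},
    {"jaw":0.05,"dx":-0.031,"dy":-0.0468,"dz":0,"yaw":0},
    {"jaw":0.05,"dx":-0.031,"dy":-0.0468,"dz":0,"yaw":0},
    {"jaw":0.045,"dx":0,"dy":0,"dz":0.04,"yaw":0},
    {"jaw":0.045,"dx":0,"dy":0,"dz":0.04,"yaw":0},
    {"jaw":0.045,"dx":0,"dy":0,"dz":0,"yaw":0},
  ],
)

```text
t: 20.92
tool_pos: [0.5352, 0.13, 0.0234]
orientation: [3.001, -0.919, -0.012]
force: [0.2, 0.0, 0.4]
opening: 0.045
gripper_force: 0.0
```

carry_out(
  moves=[
    {"jaw":0.045,"dx":0,"dy":0,"dz":0,"yaw":0},
    {"jaw":0.045,"dx":0,"dy":0,"dz":0,"yaw":0},
  ],
)

```text
t: 21.18
tool_pos: [0.5416, 0.1293, 0.0298]
orientation: [-3.002, 0.922, -0.005]
force: [0.5, 0.3, 0.2]
opening: 0.045
gripper_force: 0.0
```

```bash
python3 -c "
from h import *
to(.54,.1245,-.022,-34.2)"
```

```text
t 21.18 pos [0.5416 0.1293 0.0298] psi -34.16 tilt [ 0.003  0.001 -1.   ] open 0.045 q6 2.31 F [0.5 0.3 0.2] 0.0
tool shift [0.0012 0.0051 0.0518] yaw 0.001
```

carry_out(
  moves=[
    {"jaw":0.045,"dx":0.001,"dy":0.005,"dz":0.025,"yaw":0},
    {"jaw":0.045,"dx":0,"dy":0,"dz":0.02,"yaw":0},
    {"jaw":0.045,"dx":0,"dy":0,"dz":0.008,"yaw":0},
    {"jaw":0.045,"dx":0,"dy":0,"dz":0.001,"yaw":0},
    {"jaw":0.045,"dx":0,"dy":0,"dz":0,"yaw":0},
    {"jaw":0.045,"dx":0,"dy":0,"dz":0,"yaw":0},
  ],
)

```text
t: 21.92
tool_pos: [0.5387, 0.1244, -0.0256]
orientation: [-3.003, 0.922, -0.002]
force: [-0.4, 0.0, 0.6]
opening: 0.0448
gripper_force: 0.0
```

carry_out(
  moves=[
    {"jaw":0.045,"dx":0,"dy":0,"dz":0.002,"yaw":0},
    {"jaw":0.045,"dx":0,"dy":0,"dz":0,"yaw":0},
  ],
)

```text
t: 22.18
tool_pos: [0.538, 0.1243, -0.0285]
orientation: [3.003, -0.923, -0.0]
force: [-0.6, 0.1, 0.2]
opening: 0.0448
gripper_force: 0.0
```

carry_out(
  moves=[
    {"jaw":0.015,"dx":0,"dy":0,"dz":0,"yaw":0},
    {"jaw":0.015,"dx":0,"dy":0,"dz":0,"yaw":0},
    {"jaw":0.015,"dx":0,"dy":0,"dz":0,"yaw":0},
    {"jaw":0.015,"dx":0,"dy":0,"dz":0,"yaw":0},
    {"jaw":0.015,"dx":0,"dy":0,"dz":0,"yaw":0},
  ],
  grip_force=20,
)

```text
t: 22.8
tool_pos: [0.5381, 0.1243, -0.0284]
orientation: [-3.003, 0.923, -0.0]
force: [-0.1, -0.5, 1.3]
opening: 0.0257
gripper_force: 20.0
```

Gripped (25.7 mm, 20 N). Lifting.

carry_out(
  moves=[
    {"jaw":0.015,"dx":0,"dy":0,"dz":-0.02,"yaw":0},
    {"jaw":0.015,"dx":0,"dy":0,"dz":-0.04,"yaw":0},
    {"jaw":0.015,"dx":0,"dy":0,"dz":-0.04,"yaw":0},
    {"jaw":0.015,"dx":0,"dy":0,"dz":-0.03,"yaw":0},
    {"jaw":0.015,"dx":0,"dy":0,"dz":0,"yaw":0},
    {"jaw":0.015,"dx":0,"dy":0,"dz":0,"yaw":0},
  ],
)

```text
t: 23.55
tool_pos: [0.5376, 0.1242, 0.1012]
orientation: [3.003, -0.923, -0.001]
force: [0.4, -1.0, -0.3]
opening: 0.0258
gripper_force: 20.0
```

```bash
python3 -c "
from h import *
to(.445,-.376,.1,0)"
```

```text
t 23.55 pos [0.5376 0.1242 0.1012] psi -34.16 tilt [-0. -0. -1.] open 0.0258 q6 2.3 F [ 0.4 -1.  -0.3] 20.0
tool shift [0.2042 0.4659 0.0013] yaw -0.596
```

carry_out(
  moves=[
    {"jaw":0.015,"dx":0.0204,"dy":0.0466,"dz":0,"yaw":0},
    {"jaw":0.015,"dx":0.0204,"dy":0.0466,"dz":0,"yaw":0},
    {"jaw":0.015,"dx":0.0204,"dy":0.0466,"dz":0,"yaw":0},
    {"jaw":0.015,"dx":0.0204,"dy":0.0466,"dz":0,"yaw":0},
    {"jaw":0.015,"dx":0.0204,"dy":0.0466,"dz":0,"yaw":0},
    {"jaw":0.015,"dx":0.0204,"dy":0.0466,"dz":0,"yaw":0},
    {"jaw":0.015,"dx":0.0204,"dy":0.0466,"dz":0,"yaw":0},
    {"jaw":0.015,"dx":0.0204,"dy":0.0466,"dz":0,"yaw":0},
  ],
)

```text
t: 24.55
tool_pos: [0.4621, -0.2766, 0.0996]
orientation: [-3.002, 0.922, 0.005]
force: [1.0, -0.1, -1.1]
opening: 0.0256
gripper_force: 20.0
```

carry_out(
  moves=[
    {"jaw":0.015,"dx":0.0204,"dy":0.0466,"dz":0,"yaw":0},
    {"jaw":0.015,"dx":0.0204,"dy":0.0466,"dz":0,"yaw":0},
    {"jaw":0.015,"dx":0,"dy":0,"dz":0,"yaw":-0.15},
    {"jaw":0.015,"dx":0,"dy":0,"dz":0,"yaw":-0.15},
    {"jaw":0.015,"dx":0,"dy":0,"dz":0,"yaw":-0.15},
    {"jaw":0.015,"dx":0,"dy":0,"dz":0,"yaw":-0.146},
    {"jaw":0.015,"dx":0,"dy":0,"dz":0,"yaw":0},
    {"jaw":0.015,"dx":0,"dy":0,"dz":0,"yaw":0},
  ],
)

```text
t: 25.55
tool_pos: [0.4446, -0.3754, 0.1004]
orientation: [-3.14, 0.005, 0.002]
force: [-0.5, -0.0, -1.1]
opening: 0.0259
gripper_force: 20.0
```

```bash
python3 -c "
from h import *
to(.445,-.376,.023,0)"
```

```text
t 25.55 pos [ 0.4446 -0.3754  0.1004] psi -0.2 tilt [-0.001  0.001 -1.   ] open 0.0259 q6 0.79 F [-0.5 -0.  -1.1] 20.0
tool shift [0.0005 0.0007 0.0774] yaw -0.003
```

carry_out(
  moves=[
    {"jaw":0.015,"dx":0,"dy":0,"dz":0.03,"yaw":0},
    {"jaw":0.015,"dx":0,"dy":0,"dz":0.025,"yaw":0},
    {"jaw":0.015,"dx":0,"dy":0,"dz":0.015,"yaw":0},
    {"jaw":0.015,"dx":0,"dy":0,"dz":0.005,"yaw":0},
    {"jaw":0.015,"dx":0,"dy":0,"dz":0,"yaw":0},
    {"jaw":0.015,"dx":0,"dy":0,"dz":0,"yaw":0},
    {"jaw":0.015,"dx":0,"dy":0,"dz":0,"yaw":0},
  ],
)

```text
t: 26.42
tool_pos: [0.4457, -0.3764, 0.0275]
orientation: [3.14, -0.0, 0.002]
force: [0.3, 0.6, -0.6]
opening: 0.0256
gripper_force: 20.0
```

```bash
python3 - <<'E'
from h import *
to(.445,-.376,.025,0)
a=snap("top","t9");b=snap("side","s9")
for p in[(.4745,-.376,.06),(.4185,-.376,.06)]:print(np.round(proj("top",p),1),np.round(proj("side",p),1))
A=cv2.resize(a[170:260,300:450],(500,300),interpolation=cv2.INTER_CUBIC);B=cv2.resize(b[190:290,270:370],(300,300),interpolation=cv2.INTER_CUBIC)
cv2.imwrite("pics/c9.png",np.hstack([A,B])[:,:,::-1])
E
```

```text
t 26.43 pos [ 0.4457 -0.3764  0.0275] psi -0.02 tilt [ 0.001 -0.001 -1.   ] open 0.0256 q6 0.78 F [ 0.3  0.6 -0.6] 20.0
tool shift [-0.0007 -0.0004  0.0025] yaw -0.0
[413.1 222.1] [308.9 256.9]
[414.3 244.2] [289.7 258.3]
```

View pics/c9.png

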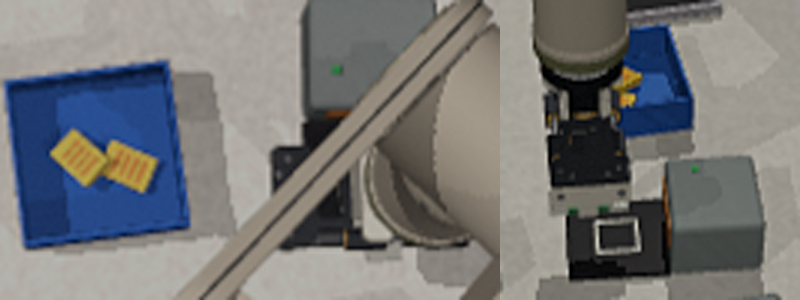

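The cassettes lie in the tote. The slide is mostly hidden by the finger carrier, so I'll check its pixels numerically.

```bash
python3 - <<'E'
from h import *
b=cv2.imread("pics/s9.png");h=cv2.cvtColor(b,cv2.COLOR_BGR2HSV)
for r in range(246,275):
    s=""
    for c in range(280,335):
        H,S,V=h[r,c]
        s+= "g" if 40<H<90 and S>70 and V>40 else "p" if (H>150) and S>60 and V>90 else "W" if V>150 and S<40 else "w" if V>115 and S<60 else "-" if V>60 else "."
    print(r,s)
E
```

```text
246 WWWWWW-..........................-WWWWWWWWWWw.--------g
247 WWWWWW-..........................-WWWWWWWWWWw.---------
248 WWWWWWw..........................-WWWWWWWWWW-.---------
249 WWWWWWw..........................-WWWWWWWWWW-.---------
250 WWWWWWw..........................-WWWWWWWWWW-.---------
251 WWWWWWW..................--------wWWWWWWWWWW-----------
252 WWWWWWW-...--------------wwwwwwwwwWWWWWWWWWW-----------
253 WWWWWWWw---wwwwwwwwwwwwwwwwww---wwWWwWWWWWWW-----------
254 WWWWWW-ww---wwww----wwwwwwwww-.-wwWWWWWWWWWW-----------
255 WWWWWWw-w-.-wwwwwwwwwwwwwwwww---wwWWWWWWWWWw-----------
256 WWWWWWw-w---wwwwwwwwwwwwwwwww--ww-www---------.--------
257 WWWWWWwwww-wwwwwwwwwwww----wwwWww............-.--------
258 WWWWWWw-ww-ww-w-wwwwww-----wWwWWw............-.--------
259 WWWWWWw-wwww--gg-w-----ggg--w----............----------
260 WWWWWWw-wwww-ggg-wwwww-ggg-------............----------
261 WWWWWWwwwwww-gg.-w-----......................--------ww
262 WWWWWWWWWWWW....-----.........------..........---ww---w
263 WWWWWWWWWWWW.........-ww------w----W..........---w-----
264 WWWWWWWWWWWW.........wWWwwww-----.-W..........---wwwwww
265 WWWWWWWWWWWW.........ww...........-W..........---w-----
266 WWWWWWWWWWWW.........-W...........-W..........---------
267 WWWWWWWWWWWW.........-W...........-W-.........-.-------
268 WWWWWWWWWWWW.........-W............W-.........-.-------
269 WWWWWWWWWWWW.........-W............ww.........-.-------
270 WWWWWWWWWWWW.........-W............ww.........-.-------
271 WWWWWWWWWWWW.........-W............ww.........-.-------
272 WWWWWWWWWWWW.........-W-.....------wW...........-------
273 WWWWWWWWWWWW.........-Ww-----wwwwwwww...........-------
274 WWWWWWWWWWWW..........wWwwww------..............-------
```

The visible slide edge spans columns 286–312 at rows 257–261, which matches a level slide at z of about 0.06 with its frosted end over the square. Handing in.

```bash
python3 -c "
from plant import close_job
print(close_job())"
```

```text
the job is handed in; nothing more can be done
None
```

I handed the job in at about 26 s: both cassettes are in the tote, and the slide is held level about 5 cm above the middle reader's square with its frosted end towards the amber window; `close_job()` gave no verdict.

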